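# Scrap the old valve boards and snap the pocket covers home

### The job

Draw every old circuit board straight up out of the valve block and put it in the scrap box, and close pockets of the block with all the covers on the bench, one to a pocket: set each in loosely with the gripper, then press it square and fully home with the seating tool until it clicks, never with the fingers. Stand the tool back in the middle of its rubber mat and leave everything else on the bench alone.

Things in the scene. Friction and masses are not known exactly. Their poses are not given: they have to be found in the camera images.
- block: Fixed aluminium valve block 92 x 300 x 75 mm on the bench, origin under its centre, z up; three pockets in its top in a row along its y, 95 mm apart, 44 mm square and 65 mm deep. Spring catches in their corners hold a loosely set cover about 13 mm short of home; 12 to 18 N straight down takes it past them and it clicks and stays. Guides low in them hold upright boards.
- pocket1 (a point): Centre of the mouth of pocket 1 of the block (1 at its +y end), level with the block's top face, 75 mm above the bench; axes as the block's.
- pocket2 (a point): Centre of the mouth of pocket 2 of the block (1 at its +y end), level with the block's top face, 75 mm above the bench; axes as the block's.
- pocket3 (a point): Centre of the mouth of pocket 3 of the block (1 at its +y end), level with the block's top face, 75 mm above the bench; axes as the block's.
- board1: Old circuit board (may be absent), 4 mm thick (x), 38 mm wide (y), 100 mm tall (z), 50 g; origin at mid height. Its top edge is a pull bar 10 mm thick, 38 mm wide, 14 mm tall, centred 43 mm above the origin. At first it stands in guides in a pocket, its top 35 mm above the block, and slides freely upward: lifted 65 mm it clears the block.
- board2: Old circuit board (may be absent), 4 mm thick (x), 38 mm wide (y), 100 mm tall (z), 50 g; origin at mid height. Its top edge is a pull bar 10 mm thick, 38 mm wide, 14 mm tall, centred 43 mm above the origin. At first it stands in guides in a pocket, its top 35 mm above the block, and slides freely upward: lifted 65 mm it clears the block.
- board3: Old circuit board (may be absent), 4 mm thick (x), 38 mm wide (y), 100 mm tall (z), 50 g; origin at mid height. Its top edge is a pull bar 10 mm thick, 38 mm wide, 14 mm tall, centred 43 mm above the origin. At first it stands in guides in a pocket, its top 35 mm above the block, and slides freely upward: lifted 65 mm it clears the block.
- cover1: Black round snap-in cover (may be absent), 60 g; all are alike and fit any empty pocket at any yaw. Origin on its axis at the flange's underside, z up. Flange 62 mm across, 5 mm thick; on it a grip boss 18 mm across, 18 mm tall. Below: neck 30 mm across to 16 mm, lip 40 mm across to 22 mm, pilot 32 mm across to 34 mm. Home, the flange lies on the block and the origin is at the pocket's point.
- cover2: Black round snap-in cover (may be absent), 60 g; all are alike and fit any empty pocket at any yaw. Origin on its axis at the flange's underside, z up. Flange 62 mm across, 5 mm thick; on it a grip boss 18 mm across, 18 mm tall. Below: neck 30 mm across to 16 mm, lip 40 mm across to 22 mm, pilot 32 mm across to 34 mm. Home, the flange lies on the block and the origin is at the pocket's point.
- cover3: Black round snap-in cover (may be absent), 60 g; all are alike and fit any empty pocket at any yaw. Origin on its axis at the flange's underside, z up. Flange 62 mm across, 5 mm thick; on it a grip boss 18 mm across, 18 mm tall. Below: neck 30 mm across to 16 mm, lip 40 mm across to 22 mm, pilot 32 mm across to 34 mm. Home, the flange lies on the block and the origin is at the pocket's point.
- tool: Steel seating tool, 350 g, standing upright: a cup 52 mm across, 30 mm tall, with a hole in its foot (27 mm across, 24 mm deep) that goes over a cover's boss so that the foot presses the flange all round; above it a handle 28 mm across from 30 to 90 mm. Origin at the centre of the foot, z up the handle. Fingertips can rest on the cup's shoulder, 30 mm up, to push.
- mat: Thin black rubber mat, 100 x 100 x 2 mm, fixed to the bench: the tool's place. Origin at the centre of its underside.
- scrapbox: Open blue scrap box fixed to the bench, 270 (x) x 130 (y) x 50 mm tall, walls and floor 5 mm; origin at the centre of its underside.
- washer: Bystander: steel washer, 32 mm across, 6 mm thick, lying flat; origin at the underside.
- nut: Bystander: small brass nut, 24 mm across, 12 mm tall; origin at the underside.
- fitting: Bystander: brass fitting, 30 mm across, 38 mm tall; origin at the underside.
- oil: Bystander: oil bottle, 56 mm across, 120 mm tall; origin at the underside.
- driver: Bystander: cordless driver lying down, about 215 mm long and 34 mm tall; origin at the underside.
- gaugeblock: Bystander: steel gauge block, 50 x 30 x 30 mm; origin at the underside.
Mind the look-alikes: they are no part of the job. Of the things shaped like the mat, the black one is meant.

How it is judged:
By the outcome, as a careful person would: the job done as asked, in the order asked, and still so for the second after the job is handed in, with the robot touching nothing.
Of board1, board2, board3 only 2 to 3 are there at a start; the rules pass over those that are not, and their reading is None.
Of cover1, cover2, cover3 only 2 to 3 are there at a start; the rules pass over those that are not, and their reading is None.
At some moment in a run one of tool may be knocked a few centimetres aside while the robot is not near it.
It also fails if it takes over 210 s, if anything falls off the work surface, if the arm or the gripper's body presses on something with over 40 N, if the wrist force passes 120 N, or if a joint passes its speed limit or range.

### The arm

A 6-joint arm with a two-finger parallel gripper is mounted at the origin on the work surface. World frame = base frame: x ahead of the robot, y to its left, z up, the work surface at z = 0. Lengths are in mm, angles in degrees, forces in N, time in s.
With the tool pointing down it reaches from about 400 to 925 mm from the base axis. Payload 12.5 kg.
Tool frame: the origin (TCP) lies at the very end of the fingers, on their centre line; the grasp point (between the pads) lies 19 mm behind it; z points along the fingers, y is the line along which they close (so a half turn about z gives the same grasp; the last joint's range is limited). The gripper opens to 95 mm and grips with 3 to 60 N. Pads are 20 mm wide; open, the fingers measure 119 mm over their backs; the gripper's body (75 mm by 180 mm) begins 59 mm behind the grasp point.
Start: joints at [62.876, 28.126, 89.318, -0, 62.55, -6.05], TCP at [224.712, 583.225, 214.661] pointing down, gripper open.
Joint ranges: [-177.58, 177.58], [-47.91, 125.51], [2.72, 160], [-65.01, 245.01], [3.68, 167.84], [-153.87, 153.87]. Speed limits (degrees/s): [127.2, 127.2, 159.86, 180, 180, 180].

### API

Orientations are given as [roll, pitch, yaw] about the fixed x, y, z axes, in that order (R = Rz(yaw) Ry(pitch) Rx(roll)).
In Python, from workcell import env, optics, ticket gives the robot as it stands. The module is installed in compiled form; this text tells all that it offers.
- The arm moves only by the tool play_rows, never from a script. Its argument "steps" is one flat list of numbers, 7 for each row, row after row: the shift along the world's x, y, z in cm, then the turn, a rotation vector about the world's x, y, z in rad, then the opening, from 0 (shut) to 1 (fully open). A call has 1 to 20 rows; each row shifts and turns the commanded pose from where the row before left it; what a row does not reach is not made up. A row lasts 1/12 s, in which the tool goes at most 41.7 mm and 7.16 degrees, less where a joint would pass 70% of its speed; a pose out of reach is approached as far as the arm can. A call is refused whole if a number of a shift passes 4.17 or a number of a turn 0.125, either way. A call with a gripper value outside its range is refused whole. The fingers move at their own pace and stop on an object; "squeeze" is the grip in N (left out, the last holds). Time passes only in rows, so rows that do not move let the fingers close. It gives the time, the measured TCP pose, the force, the opening and the grip force at its end, in the units of the state.
- env.get_obs(): the state, without advancing time (a new reading comes with each control period).
- optics.camera(name): name is "scene" or "top"; returns a dict with "color" (480x640x3 uint8, blue, green, red), "K" (3x3 intrinsics, pixels), "R" (3x3) and "t" (3): a world point X has camera coordinates R X + t. Camera axes: x right, y down, z forward; pixel columns grow to the right and rows downward; lengths in mm; the calibration is good to about 2 mm. A picture is of the moment at which its call begins. There is no depth.
- ticket.finish_job(): hands the job in; it is judged then, once.
The state is a dict: "t": time; "joint_positions": joint angles; "joint_velocities": joint speeds; "effort": joint torques, N m; "eef_pos": TCP position; "tool_rot": TCP orientation; "contact_force": force on the tool from outside, world axes, zero at the start; "torque": the same for the moment, N m; "gripper_width": finger opening in mm; "grip_force": force on a finger pad.
Only numpy, scipy, OpenCV 4.12 (cv2) and the standard library are available. Lean on these libraries where they do the work, as an engineer would, in place of code of your own. Each camera call takes 0.05 s, during which the arm holds its last target. There are 200 camera calls.

## Working session

There is one attempt and no reset: what is moved stays moved. The work goes in short steps, Python scripts to look and compute and a tool call to move; the robot and the scene stay as the last step left them, time stands still between calls to the robot, and variables do not carry over. Pictures are saved under pics/ and viewed, at most 14 in all, crops included, and the job is handed in when it is done.

Besides the shell and the picture viewer there is one more tool, called by a JSON object that holds its "api" and its "payload", one argument or row to a line. play_rows: Moves the arm, as the interface text tells. Its arguments: {"type":"object","properties":{"steps":{"type":"array"},"squeeze":{"type":"number"}},"required":["steps"]}

```bash
mkdir -p pics; cat > h.py <<'E'
import numpy as np, cv2
from workcell import env, optics, ticket
def shot(n,name):
    c=optics.camera(n); cv2.imwrite(f'pics/{name}.png',c['color']); np.savez(f'pics/{name}.npz',**c); return c
def ray(c,u,v,z):
    d=c['R'].T@np.linalg.inv(c['K'])@np.array([u,v,1.]); o=-c['R'].T@c['t']
    return o+d*(z-o[2])/d[2]
def proj(c,X):
    p=c['K']@(c['R']@np.array(X,float)+c['t']); return p[:2]/p[2]
E
python3 - <<'E'
from h import *
for n in('top','scene'):
    c=shot(n,n+'0'); print(n,c['K'].round(1).tolist(),(-c['R'].T@c['t']).round(0),c['R'].round(3).tolist())
s=env.get_obs();print(s['t'],s['eef_pos'],s['tool_rot'],s['contact_force'],s['gripper_width'])
E
```

```text
top [[434.6, 0.0, 322.8], [0.0, 434.6, 250.4], [0.0, 0.0, 1.0]] [ 433.  -92. 1170.] [[0.014, -1.0, 0.001], [-0.998, -0.014, -0.069], [0.069, -0.0, -0.998]]
scene [[560.8, 0.0, 327.0], [0.0, 560.8, 247.3], [0.0, 0.0, 1.0]] [1135. -518. 1216.] [[0.608, 0.794, -0.011], [0.659, -0.513, -0.55], [-0.442, 0.328, -0.835]]
0.1 [224.61104326 583.02937895 214.12993436] [-1.79945917e+02 -5.47461884e-03  1.58926016e+02] [0.1823972  0.50504245 0.06877786] 94.9444813472388
```

View pics/top0.png

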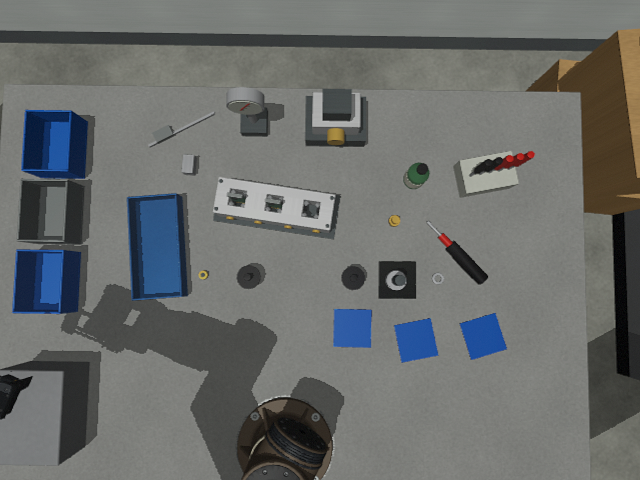

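View pics/scene0.png

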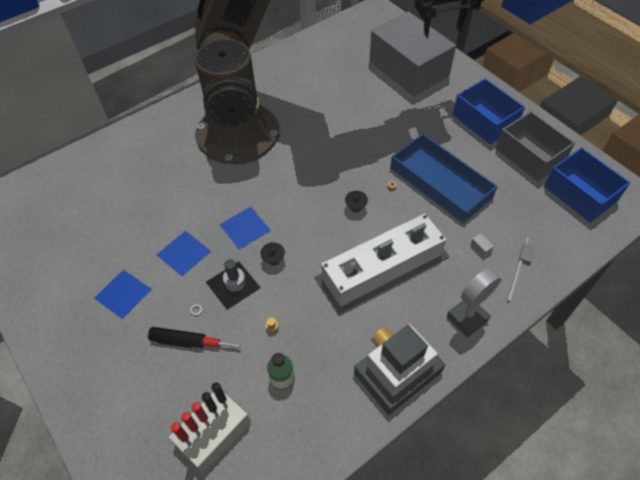

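Top view: the block is at about (275,207) and the two covers at (250,275) and (353,277). The tool on its black mat is at (397,280), and the long blue scrap box is at (157,246). The three other blue bins and the blue mats are look-alikes. I'll enlarge to check which pockets hold boards and that the tool and covers are what I think they are.

```bash
python3 - <<'E'
import cv2,numpy as np
t=cv2.imread('pics/top0.png');s=cv2.imread('pics/scene0.png')
a=cv2.resize(t[165:305,205:425],(800,509),interpolation=cv2.INTER_CUBIC)[:, :]
b=cv2.resize(s[180:310,200:450],(800,416),interpolation=cv2.INTER_CUBIC)
m=np.vstack([cv2.resize(a,(520,331)),cv2.resize(b,(520,269))]);cv2.imwrite('pics/crop0.png',m)
cv2.imwrite('pics/crop_t.png',cv2.resize(t[170:245,205:345],(800,428),interpolation=cv2.INTER_CUBIC))
E
```

```text
(no output)
```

View pics/crop0.png

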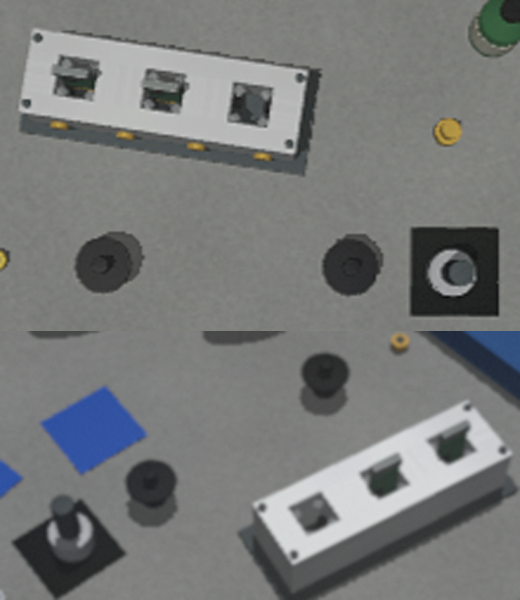

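View pics/crop_t.png

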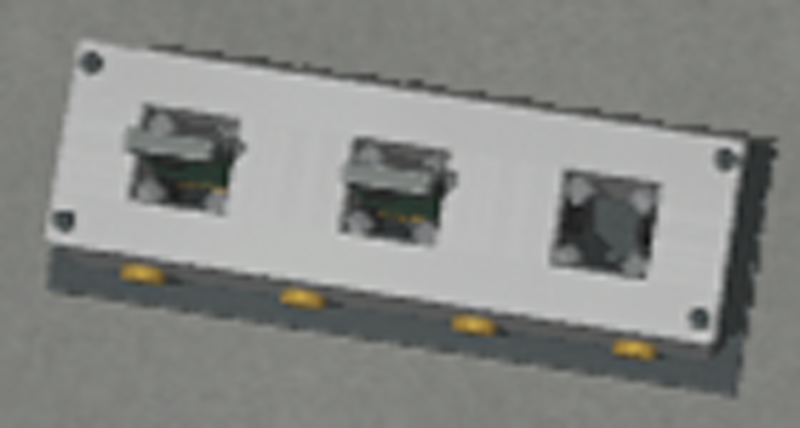

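Pockets 1 and 2 (left in the top view) hold boards and pocket 3 is empty. There are two black covers, raised on their pilots, and the tool stands on the only black mat. Now I'll measure.

```bash
cat >> h.py <<'E'
def blobs(m,amin,amax):
    cs,_=cv2.findContours(m.astype(np.uint8)*255,cv2.RETR_EXTERNAL,cv2.CHAIN_APPROX_NONE)
    return [c for c in cs if amin<cv2.contourArea(c)<amax]
def load(n): return dict(np.load(f'pics/{n}.npz'))
def world(c,cnt,z): return np.array([ray(c,u,v,z) for u,v in cnt.reshape(-1,2)],np.float32)[:,:2]
E
python3 - <<'E'
from h import *
for n in('top0','scene0'):
    c=load(n);im=c['color'];h=cv2.cvtColor(im,cv2.COLOR_BGR2HSV);H,S,V=cv2.split(h);print(n)
    def near(cnt,z,x0,x1,y0,y1):
        w=world(c,cnt,z).mean(0);return x0<w[0]<x1 and y0<w[1]<y1
    for k in blobs((V>165)&(S<30),800,9000):
        r=cv2.minAreaRect(world(c,k,75));print('white z75',np.round(r[0],1),np.round(r[1],1),round(r[2],1))
    for k in blobs((V<62),150,5000):
        if near(k,39,250,600,-450,250):
            w=world(c,k,39);r=cv2.minAreaRect(w);x,y,ww,hh=cv2.boundingRect(k);e=cv2.fitEllipse(k)
            print('dark px',(x+ww/2,y+hh/2),'z39',np.round(r[0],1),np.round(r[1],1),round(r[2]),'z2',np.round(cv2.minAreaRect(world(c,k,2))[:2],1).tolist(),'ell',np.round(e[0],1))
    for k in blobs((S>120)&(H>95)&(H<125),1200,9000):
        x,y,ww,hh=cv2.boundingRect(k);r=cv2.minAreaRect(world(c,k,50));print('blue px',(x+ww/2,y+hh/2),np.round(r[0],1),np.round(r[1],1),round(r[2],1))
c=load('top0');g=cv2.cvtColor(c['color'],cv2.COLOR_BGR2GRAY)
print(g[255:300,322:385:3].tolist() and g[277,325:420].tolist())
E
```

```text
top0Traceback (most recent call last):
  File "<stdin>", line 7, in <module>
cv2.error: OpenCV(4.12.0) /io/opencv/modules/imgproc/src/convhull.cpp:143: error: (-215:Assertion failed) total >= 0 && (depth == CV_32F || depth == CV_32S) in function 'convexHull'
```

```bash
sed -i 's/^def world.*/def world(c,cnt,z): return np.array([ray(c,u,v,z)[:2] for u,v in cnt.reshape(-1,2)],np.float32)/' h.py
python3 - <<'E'
from h import *
for n in('top0','scene0'):
    c=load(n);im=c['color'];h=cv2.cvtColor(im,cv2.COLOR_BGR2HSV);H,S,V=cv2.split(h);print(n)
    for k in blobs((V>165)&(S<30),800,9000):
        r=cv2.minAreaRect(world(c,k,75));print('white z75',np.round(r[0],1),np.round(r[1],1),round(r[2],1))
    for k in blobs((V<62),150,5000):
        w=world(c,k,39).mean(0)
        if not(250<w[0]<700 and -450<w[1]<250):continue
        r=cv2.minAreaRect(world(c,k,39));x,y,ww,hh=cv2.boundingRect(k);r2=cv2.minAreaRect(world(c,k,2))
        print('dark px',(x+ww/2,y+hh/2),'z39',np.round(r[0],1),np.round(r[1],1),round(r[2]),'z2',np.round(r2[0],1),np.round(r2[1],1))
    for k in blobs((S>120)&(H>95)&(H<125),1200,9000):
        x,y,ww,hh=cv2.boundingRect(k);r=cv2.minAreaRect(world(c,k,50));print('blue px',(x+ww/2,y+hh/2),np.round(r[0],1),np.round(r[1],1),round(r[2],1))
g=cv2.cvtColor(load('top0')['color'],cv2.COLOR_BGR2GRAY)
print(g[277,325:420].tolist())
E
```

```text
top0
white z75 [627.1  34.6] [298.9  91.3] 82.0
white z75 [ 716.1 -514.5] [ 85.6 133.4] 11.6
dark px (353.5, 278.0) z39 [ 441.3 -171.9] [56.8 57. ] 46 z2 [ 441.5 -174.5] [58.6 58.9]
dark px (249.0, 276.5) z39 [441.4  99.4] [57.  59.7] 1 z2 [441.7 105.7] [58.9 61.7]
dark px (397.5, 280.0) z39 [ 438.  -286.3] [96.  93.7] 0 z2 [ 438.1 -292.7] [99.1 96.8]
blue px (416.0, 340.0) [ 284.9 -332.1] [95.6 95.7] 11.9
blue px (483.5, 336.5) [ 297.4 -503.6] [95.8 95.2] 17.4
blue px (352.5, 328.5) [ 313.6 -169.9] [95.1 96. ] 89.0
blue px (46.5, 282.0) [420.3 616.5] [162.8 166.9] 0.0
blue px (157.5, 246.5) [515.7 337.4] [268.6 143.4] 5.3
blue px (54.5, 144.5) [781.  616.4] [166.9 182.2] 90.0
scene0
white z75 [624.7  33.4] [299.7  93.2] 82.1
dark px (233.5, 285.5) z39 [ 456.5 -301.1] [96.6 93.5] 0 z2 [ 435.2 -294.3] [99.6 96.4]
dark px (381.5, 285.0) z39 [685.4  -8.6] [304.4  96.3] 65 z2 [671.3   7.4] [314.   99.3]
dark px (272.5, 254.5) z39 [ 441.7 -174.8] [58.8 60.8] 22 z2 [ 419.9 -164. ] [60.7 62.7]
dark px (356.5, 202.0) z39 [443.7  93.9] [53.3 70.7] 51 z2 [422.  113.1] [55.  72.9]
blue px (123.0, 294.0) [ 323.2 -522.8] [95.4 94.6] 17.6
blue px (587.5, 185.0) [776.9 612. ] [191.4 182.3] 90.0
blue px (444.5, 173.5) [516.7 334.2] [273.6 142.9] 4.8
blue px (488.5, 111.5) [420.9 611.8] [202.5 191.4] 0.1
[127, 129, 128, 127, 129, 128, 130, 130, 127, 127, 128, 129, 124, 125, 128, 130, 82, 42, 47, 49, 49, 48, 46, 47, 43, 42, 49, 48, 45, 45, 44, 42, 34, 42, 44, 45, 44, 43, 42, 47, 68, 81, 118, 128, 127, 126, 125, 129, 130, 128, 126, 128, 130, 98, 52, 34, 39, 36, 36, 34, 52, 57, 142, 156, 157, 159, 160, 106, 40, 28, 40, 72, 81, 80, 78, 78, 77, 76, 75, 71, 67, 47, 34, 34, 36, 37, 34, 37, 36, 33, 36, 116, 128, 124, 123]
```

```bash
cat >> h.py <<'E'
C=np.array([626.,34.]);A=np.deg2rad(-8)
BX=np.array([np.cos(A),np.sin(A)]);BY=np.array([-np.sin(A),np.cos(A)])
P={1:C+95*BY,2:C,3:C-95*BY}
def to(x,y,z,line=None):
    s=env.get_obs();p=s['eef_pos'];l=(s['tool_rot'][2]-90)
    print('t',round(s['t'],1),'at',p.round(1),'rpy',np.round(s['tool_rot'],1),'d cm',((np.array([x,y,z])-p)/10).round(2),'F',s['contact_force'].round(1),'w',round(s['gripper_width'],1),'g',round(s['grip_force'],1), '' if line is None else 'turn rad %.3f'%np.deg2rad((line-l+90)%180-90))
E
python3 - <<'E'
from h import *
c=load('top0');print(P)
for u,v in((234.8,195.9),(274.1,201.2)): print(ray(c,u,v,110))
for n in('top0','scene0'):
  c=load(n)
  for i in P: print(n,i,proj(c,[*P[i],75]).round(1),proj(c,[*P[i],110]).round(1))
to(639.2,128.1,190,-8)
E
```

```text
{1: array([639.22144459, 128.07546653]), 2: array([626.,  34.]), 3: array([612.77855541, -60.07546653])}
[637.41902937 126.26676866 110.        ]
[625.57713354  29.13039823 110.        ]
top0 1 [236.9 197.9] [234.1 195.2]
top0 2 [273.7 203.5] [272.1 201. ]
top0 3 [310.6 209.2] [310.2 206.8]
scene0 1 [417.3 235. ] [419.1 226.7]
scene0 2 [384.8 251.1] [385.9 243. ]
scene0 3 [351.1 267.7] [351.5 259.9]
t 0.1 at [224.6 583.  214.1] rpy [-179.9   -0.   158.9] d cm [ 41.46 -45.49  -2.41] F [0.2 0.5 0.1] w 94.9 g 0.0 turn rad -1.343
```

{"api": "play_rows", "payload": {
  "steps": [2.3, -2.53, 0, 0, 0, -0.0745, 0.6, 2.3, -2.53, 0, 0, 0, -0.0745, 0.6, 2.3, -2.53, 0, 0, 0, -0.0745, 0.6, 2.3, -2.53, 0, 0, 0, -0.0745, 0.6, 2.3, -2.53, 0, 0, 0, -0.0745, 0.6, 2.3, -2.53, 0, 0, 0, -0.0745, 0.6, 2.3, -2.53, 0, 0, 0, -0.0745, 0.6, 2.3, -2.53, 0, 0, 0, -0.0745, 0.6, 2.3, -2.53, 0, 0, 0, -0.0745, 0.6, 2.3, -2.53, 0, 0, 0, -0.0745, 0.6, 2.3, -2.53, 0, 0, 0, -0.0745, 0.6, 2.3, -2.53, 0, 0, 0, -0.0745, 0.6, 2.3, -2.53, 0, 0, 0, -0.0745, 0.6, 2.3, -2.53, 0, 0, 0, -0.0745, 0.6, 2.3, -2.53, 0, 0, 0, -0.0745, 0.6, 2.3, -2.53, 0, 0, 0, -0.0745, 0.6, 2.3, -2.53, 0, 0, 0, -0.0745, 0.6, 2.3, -2.53, 0, 0, 0, -0.0745, 0.6, 0, 0, 0, 0, 0, 0, 0.6, 0, 0, 0, 0, 0, 0, 0.6]
}}

```text
t: 1.77
eef_pos: [639.2, 126.3, 213.7]
tool_rot: [-179.9, 0.0, 82.0]
contact_force: [-1.0, 0.4, 0.5]
gripper_width: 57.0
grip_force: 0.0
```

```bash
python3 -c "
from h import *
to(639.2,128.1,86,-8)"
```

```text
t 1.8 at [639.2 126.3 213.7] rpy [-179.9    0.    82. ] d cm [ -0.     0.18 -12.77] F [-1.   0.4  0.5] w 57.0 g 0.0 turn rad 0.001
```

{"api": "play_rows", "payload": {
  "steps": [0, 0.1, -2, 0, 0, 0, 0.6, 0, 0, -2, 0, 0, 0, 0.6, 0, 0, -2, 0, 0, 0, 0.6, 0, 0, -2, 0, 0, 0, 0.6, 0, 0, -1.5, 0, 0, 0, 0.6, 0, 0, -1.5, 0, 0, 0, 0.6, 0, 0, -1, 0, 0, 0, 0.6, 0, 0, -0.7, 0, 0, 0, 0.6, 0, 0, 0, 0, 0, 0, 0, 0, 0, 0, 0, 0, 0, 0, 0, 0, 0, 0, 0, 0, 0, 0, 0, 0, 0, 0, 0, 0, 0, 0, 0, 0, 0, 0, 0, 0, 0, 0, 0, 0, 0, 0, 0, 0, 0, 0, 0, 0, 0, 0, 0, 0, 0, 0, 0, 0],
  "squeeze": 20
}}

```text
t: 3.1
eef_pos: [638.8, 128.8, 87.8]
tool_rot: [180.0, -0.0, 82.1]
contact_force: [0.3, 0.0, 1.9]
gripper_width: 9.6
grip_force: 20.0
```

{"api": "play_rows", "payload": {
  "steps": [0, 0, 0.8, 0, 0, 0, 0, 0, 0, 1.5, 0, 0, 0, 0, 0, 0, 1.5, 0, 0, 0, 0, 0, 0, 1.5, 0, 0, 0, 0, 0, 0, 1.5, 0, 0, 0, 0, 0, 0, 1.5, 0, 0, 0, 0, 0, 0, 1.5, 0, 0, 0, 0, 0, 0, 1.2, 0, 0, 0, 0, -1.2, 2.1, 0, 0, 0, 0, 0, -1.2, 2.1, 0, 0, 0, 0, 0, -1.2, 2.1, 0, 0, 0, 0, 0, -1.2, 2.1, 0, 0, 0, 0, 0, -1.2, 2.1, 0, 0, 0, 0, 0, -1.2, 2.1, 0, 0, 0, 0, 0, -1.2, 2.1, 0, 0, 0, 0, 0, -1.2, 2.1, 0, 0, 0, 0, 0, -1.2, 2.1, 0, 0, 0, 0, 0, -1.2, 2.1, 0, 0, 0, 0, 0, 0, 0, 0, 0, 0, 0, 0, 0, 0, 0, 0, 0, 0, 0]
}}

```text
t: 4.77
eef_pos: [518.2, 339.6, 198.0]
tool_rot: [180.0, 0.0, 82.2]
contact_force: [1.0, 0.2, -1.1]
gripper_width: 9.7
grip_force: 20.0
```

```bash
python3 - <<'E'
from h import *
to(516,336,100,5)
c=shot('scene','scene1'); cv2.imwrite('pics/crop1.png',cv2.resize(c['color'][60:320,300:560],(600,600),interpolation=cv2.INTER_CUBIC))
E
```

```text
t 4.8 at [518.2 339.6 198. ] rpy [180.    0.   82.2] d cm [-0.22 -0.36 -9.8 ] F [ 1.   0.2 -1.1] w 9.7 g 20.0 turn rad 0.223
```

View pics/crop1.png

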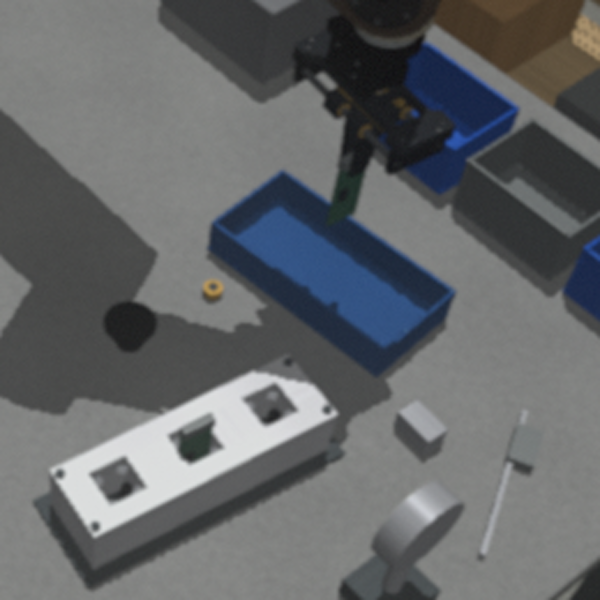

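The pocket is empty and board 1 hangs over the scrap box (crop 345,200). I'll lower it, tilt it so it falls along the box, and release.

{"api": "play_rows", "payload": {
  "steps": [0, -0.05, -1.4, 0, 0.05, 0.028, 0, 0, -0.05, -1.4, 0, 0.05, 0.028, 0, 0, -0.05, -1.4, 0, 0.05, 0.028, 0, 0, -0.05, -1.4, 0, 0.05, 0.028, 0, 0, -0.05, -1.4, 0, 0.05, 0.028, 0, 0, -0.05, -1.4, 0, 0.05, 0.028, 0, 0, -0.05, -1.4, 0, 0.05, 0.028, 0, 0, -0.05, -1.3, 0, 0.05, 0.028, 0, 0, 0, 0, 0, 0, 0, 0, 0, 0, 0, 0, 0, 0, 0, 0, 0, 0, 0, 0, 0, 0.5, 0, 0, 0, 0, 0, 0, 0.5, 0, 0, 0, 0, 0, 0, 0.5, 0, 0, 0, 0, 0, 0, 0.5, 0, 0, 1, 0, -0.05, -0.028, 0.5, 0, 0, 1.5, 0, -0.05, -0.028, 0.5, 0, 0, 1.5, 0, -0.05, -0.028, 0.5, 0, 0, 1.5, 0, -0.05, -0.028, 0.5, 0, 0, 1.5, 0, -0.05, -0.028, 0.5, 0, 0, 1.5, 0, -0.05, -0.028, 0.5]
}}

```text
t: 6.48
eef_pos: [518.6, 334.9, 173.1]
tool_rot: [-174.5, 0.6, 85.3]
contact_force: [0.9, -0.7, 0.3]
gripper_width: 47.6
grip_force: 0.0
```

```bash
python3 - <<'E'
from h import *
to(625.8,34,190,-8)
E
```

```text
t 6.5 at [518.6 334.9 173.1] rpy [-174.5    0.6   85.3] d cm [ 10.72 -30.09   1.69] F [ 0.9 -0.7  0.3] w 47.6 g 0.0 turn rad -0.057
```

{"api": "play_rows", "payload": {
  "steps": [0, 0, 1.7, 0, -0.05, -0.028, 0.4, 0, 0, 1.0, 0, -0.05, -0.028, 0.4, 0.9, -2.5, 0, 0, 0, 0, 0.4, 0.9, -2.5, 0, 0, 0, 0, 0.4, 0.9, -2.5, 0, 0, 0, 0, 0.4, 0.9, -2.5, 0, 0, 0, 0, 0.4, 0.9, -2.5, 0, 0, 0, 0, 0.4, 0.9, -2.5, 0, 0, 0, 0, 0.4, 0.9, -2.5, 0, 0, 0, 0, 0.4, 0.9, -2.5, 0, 0, 0, 0, 0.4, 0.9, -2.5, 0, 0, 0, 0, 0.4, 0.9, -2.5, 0, 0, 0, 0, 0.4, 0.9, -2.5, 0, 0, 0, 0, 0.4, 0.9, -2.5, 0, 0, 0, 0, 0.4, 0, 0, 0, 0, 0, 0, 0.4, 0, 0, 0, 0, 0, 0, 0.4, 0, 0, 0, 0, 0, 0, 0.4]
}}

```text
t: 7.9
eef_pos: [626.4, 35.2, 199.0]
tool_rot: [180.0, -0.0, 82.1]
contact_force: [0.1, -0.1, -0.3]
gripper_width: 37.9
grip_force: 0.0
```

```bash
python3 - <<'E'
from h import *
to(625.8,34,87,-8)
c=shot('scene','scene2'); cv2.imwrite('pics/crop2.png',cv2.resize(c['color'][120:320,300:560],(650,500),interpolation=cv2.INTER_CUBIC))
E
```

```text
t 7.9 at [626.4  35.2 199. ] rpy [180.   -0.   82.1] d cm [ -0.06  -0.12 -11.2 ] F [ 0.1 -0.1 -0.3] w 37.9 g 0.0 turn rad -0.001
```

View pics/crop2.png

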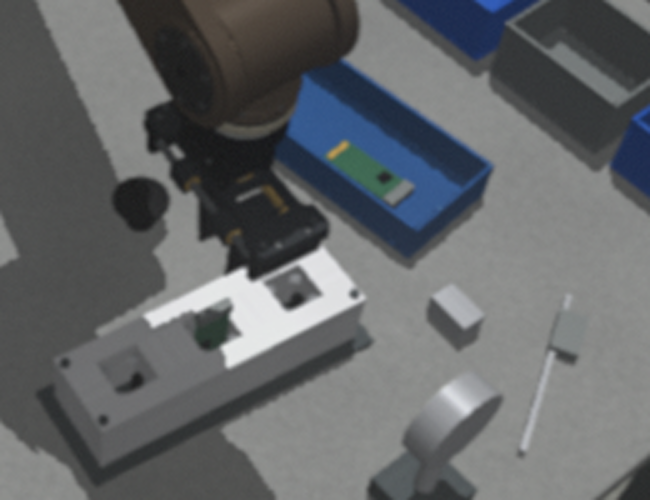

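Board 1 lies flat in the scrap box (crop 370,170) and board 2 is below the gripper. Board 2 is next.

{"api": "play_rows", "payload": {
  "steps": [0, -0.1, -2, 0, 0, 0, 0.4, 0, 0, -2, 0, 0, 0, 0.4, 0, 0, -2, 0, 0, 0, 0.4, 0, 0, -2, 0, 0, 0, 0.4, 0, 0, -1.5, 0, 0, 0, 0.4, 0, 0, -1.2, 0, 0, 0, 0.4, 0, 0, -0.5, 0, 0, 0, 0.4, 0, 0, 0, 0, 0, 0, 0, 0, 0, 0, 0, 0, 0, 0, 0, 0, 0, 0, 0, 0, 0, 0, 0, 0, 0, 0, 0, 0, 0, 0, 0, 0, 0, 0, 0, 0, 0, 0, 0, 0, 0, 0, 0, 0, 0, 0, 0, 0, 0]
}}

```text
t: 9.12
eef_pos: [627.0, 33.8, 87.4]
tool_rot: [179.9, -0.0, 82.1]
contact_force: [-1.2, 1.4, 5.3]
gripper_width: 10.0
grip_force: 20.0
```

{"api": "play_rows", "payload": {
  "steps": [0, 0, 0.8, 0, 0, 0, 0, 0, 0, 1.5, 0, 0, 0, 0, 0, 0, 1.5, 0, 0, 0, 0, 0, 0, 1.5, 0, 0, 0, 0, 0, 0, 1.5, 0, 0, 0, 0, 0, 0, 1.5, 0, 0, 0, 0, 0, 0, 1.5, 0, 0, 0, 0, 0, 0, 1.2, 0, 0, 0, 0, -1.2, 3, 0, 0, 0, 0.022, 0, -1.2, 3, 0, 0, 0, 0.022, 0, -1.2, 3, 0, 0, 0, 0.022, 0, -1.2, 3, 0, 0, 0, 0.022, 0, -1.2, 3, 0, 0, 0, 0.022, 0, -1.2, 3, 0, 0, 0, 0.022, 0, -1.2, 3, 0, 0, 0, 0.022, 0, -1.2, 3, 0, 0, 0, 0.022, 0, -1.2, 3, 0, 0, 0, 0.022, 0, -0.2, 3, 0, 0, 0, 0.022, 0, 0, 0, 0, 0, 0, 0, 0, 0, 0, 0, 0, 0, 0, 0]
}}

```text
t: 10.78
eef_pos: [516.1, 335.0, 196.8]
tool_rot: [180.0, 0.0, 94.8]
contact_force: [0.2, 0.3, -1.1]
gripper_width: 9.9
grip_force: 20.0
```

```bash
python3 - <<'E'
from h import *
to(517,333,90,5)
E
```

```text
t 10.8 at [516.1 335.  196.8] rpy [180.    0.   94.8] d cm [  0.09  -0.2  -10.68] F [ 0.2  0.3 -1.1] w 9.9 g 20.0 turn rad 0.003
```

{"api": "play_rows", "payload": {
  "steps": [0, 0, -1.3, 0, 0.05, 0, 0, 0, 0, -1.3, 0, 0.05, 0, 0, 0, 0, -1.3, 0, 0.05, 0, 0, 0, 0, -1.3, 0, 0.05, 0, 0, 0, 0, -1.3, 0, 0.05, 0, 0, 0, 0, -1.3, 0, 0.05, 0, 0, 0, 0, -1.3, 0, 0.05, 0, 0, 0, 0, -1, 0, 0.05, 0, 0, 0, 0, 0, 0, 0, 0, 0, 0, 0, 0, 0, 0, 0, 0.5, 0, 0, 0, 0, 0, 0, 0.5, 0, 0, 0, 0, 0, 0, 0.5, 0, 0, 0, 0, 0, 0, 0.5, 0, 0, 1, 0, -0.05, 0, 0.5, 0, 0, 1.5, 0, -0.05, 0, 0.5, 0, 0, 1.5, 0, -0.05, 0, 0.5, 0, 0, 1.5, 0, -0.05, 0, 0.5, 0, 0, 1.5, 0, -0.05, 0, 0.5, 0, 0, 1.5, 0, -0.05, 0, 0.5, 0, 0, 1.5, 0, -0.1, 0, 0.5]
}}

```text
t: 12.45
eef_pos: [517.4, 333.9, 197.2]
tool_rot: [179.8, -0.0, 94.7]
contact_force: [-0.2, 0.2, -0.0]
gripper_width: 47.3
grip_force: 0.0
```

```bash
python3 - <<'E'
from h import *
to(441.5,98.5,130,13)
c=shot('scene','scene3');t=shot('top','top3')
m=np.vstack([cv2.resize(c['color'][100:260,330:530],(500,400)),cv2.resize(c['color'][180:280,220:400],(500,278))])[:600]
cv2.imwrite('pics/crop3.png',m)
for im,n in((t,'top'),(c,'scene')):
    V=im['color'].max(2)
    for k in blobs(V<58,150,5000):
        for z in(39,):
            w=world(im,k,z);r=cv2.minAreaRect(w)
            if 380<r[0][0]<500 and -220<r[0][1]<200: print(n,np.round(r[0],1),np.round(r[1],1), 'enc',np.round(cv2.minEnclosingCircle(w)[0],1))
E
```

```text
t 12.4 at [517.4 333.9 197.2] rpy [179.8  -0.   94.7] d cm [ -7.59 -23.54  -6.72] F [-0.2  0.2 -0. ] w 47.3 g 0.0 turn rad 0.145
top [ 441.3 -171.9] [56.8 57. ] enc [ 442.  -172.8]
top [439.5 100.1] [59.1 60.2] enc [439.2 100.1]
scene [ 442.3 -174.2] [58.4 57.4] enc [ 444.2 -175.3]
scene [439.3  94.1] [60.1 66. ] enc [441.2  91.5]
```

View pics/crop3.png

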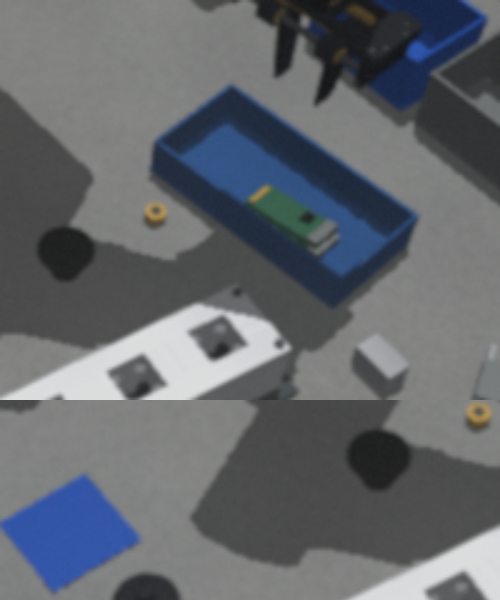

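Both boards lie in the box (crop 300,215) and all the pockets are empty. Next is cover A, at about (441,98). I'll squeeze it lightly along two axes to centre it in the grip.

{"api": "play_rows", "payload": {
  "steps": [-0.76, -2.35, -0.6, 0, 0, 0.0145, 0.5, -0.76, -2.35, -0.6, 0, 0, 0.0145, 0.5, -0.76, -2.35, -0.6, 0, 0, 0.0145, 0.5, -0.76, -2.35, -0.6, 0, 0, 0.0145, 0.5, -0.76, -2.35, -0.6, 0, 0, 0.0145, 0.5, -0.76, -2.35, -0.6, 0, 0, 0.0145, 0.5, -0.76, -2.35, -0.6, 0, 0, 0.0145, 0.5, -0.76, -2.35, -0.6, 0, 0, 0.0145, 0.5, -0.76, -2.35, -0.6, 0, 0, 0.0145, 0.5, -0.76, -2.35, -0.6, 0, 0, 0.0145, 0.5, 0, 0, -1, 0, 0, 0, 0.5, 0, 0, -1, 0, 0, 0, 0.5, 0, 0, 0, 0, 0, 0, 0.5, 0, 0, 0, 0, 0, 0, 0.5],
  "squeeze": 5
}}

```text
t: 13.72
eef_pos: [440.6, 98.8, 115.4]
tool_rot: [-179.9, -0.0, 103.0]
contact_force: [0.4, 0.3, 0.6]
gripper_width: 47.6
grip_force: 0.0
```

```bash
python3 - <<'E'
from h import *
to(441,98.5,43,13)
E
```

```text
t 13.7 at [440.6  98.8 115.4] rpy [-179.9   -0.   103. ] d cm [ 0.04 -0.03 -7.24] F [0.4 0.3 0.6] w 47.6 g 0.0 turn rad 0.000
```

{"api": "play_rows", "payload": {
  "steps": [0, 0, -1.6, 0, 0, 0, 0.5, 0, 0, -1.6, 0, 0, 0, 0.5, 0, 0, -1.6, 0, 0, 0, 0.5, 0, 0, -1.6, 0, 0, 0, 0.5, 0, 0, -0.8, 0, 0, 0, 0.5, 0, 0, 0, 0, 0, 0, 0, 0, 0, 0, 0, 0, 0, 0, 0, 0, 0, 0, 0, 0, 0, 0, 0, 0, 0, 0, 0, 0, 0, 0, 0, 0, 0, 0, 0, 0, 0, 0, 0, 0, 0, 0, 0, 0, 0, 0, 0, 0, 0]
}}

```text
t: 14.72
eef_pos: [440.8, 98.9, 44.1]
tool_rot: [180.0, 0.0, 103.0]
contact_force: [-0.7, 0.5, 2.9]
gripper_width: 17.7
grip_force: 5.0
```

{"api": "play_rows", "payload": {
  "steps": [0, 0, 0, 0, 0, 0, 0.45, 0, 0, 0, 0, 0, 0, 0.45, 0, 0, 0, 0, 0, 0, 0.45, 0, 0, 0, 0, 0, 0, 0.45, 0, 0, 0, 0, 0, -0.1208, 0.45, 0, 0, 0, 0, 0, -0.1208, 0.45, 0, 0, 0, 0, 0, -0.1208, 0.45, 0, 0, 0, 0, 0, -0.1208, 0.45, 0, 0, 0, 0, 0, -0.1208, 0.45, 0, 0, 0, 0, 0, -0.1208, 0.45, 0, 0, 0, 0, 0, -0.1208, 0.45, 0, 0, 0, 0, 0, -0.1208, 0.45, 0, 0, 0, 0, 0, -0.1208, 0.45, 0, 0, 0, 0, 0, -0.1208, 0.45, 0, 0, 0, 0, 0, -0.1208, 0.45, 0, 0, 0, 0, 0, -0.1208, 0.45, 0, 0, 0, 0, 0, -0.1208, 0.45, 0, 0, 0, 0, 0, 0, 0.45]
}}

```text
t: 16.22
eef_pos: [440.7, 98.8, 43.6]
tool_rot: [180.0, 0.0, 12.7]
contact_force: [0.3, 0.1, -0.3]
gripper_width: 43.2
grip_force: 0.0
```

{"api": "play_rows", "payload": {
  "steps": [0, 0, 0, 0, 0, 0, 0, 0, 0, 0, 0, 0, 0, 0, 0, 0, 0, 0, 0, 0, 0, 0, 0, 0, 0, 0, 0, 0, 0, 0, 0, 0, 0, 0, 0, 0, 0, 0, 0, 0, 0, 0, 0, 0, 0, 0, 0, 0, 0],
  "squeeze": 15
}}

```text
t: 16.8
eef_pos: [440.7, 98.8, 43.6]
tool_rot: [180.0, 0.0, 13.1]
contact_force: [-0.5, -0.2, 0.1]
gripper_width: 17.7
grip_force: 14.9
```

{"api": "play_rows", "payload": {
  "steps": [0, 0, 1, 0, 0, 0, 0, 0, 0, 2, 0, 0, 0, 0, 0, 0, 2, 0, 0, 0, 0, 0, 0, 2, 0, 0, 0, 0, 0, 0, 2, 0, 0, 0, 0, 0, 0, 2, 0, 0, 0, 0, 1.98, 0.29, 0, 0, 0, 0, 0, 1.98, 0.29, 0, 0, 0, 0, 0, 1.98, 0.29, 0, 0, 0, 0, 0, 1.98, 0.29, 0, 0, 0, 0, 0, 1.98, 0.29, 0, 0, 0, 0, 0, 1.98, 0.29, 0, 0, 0, 0, 0, 1.98, 0.29, 0, 0, 0, 0, 0, 1.98, 0.29, 0, 0, 0, 0, 0, 1.98, 0.29, 0, 0, 0, 0, 0, 1.98, 0.29, 0, 0, 0, 0, 0, 0, 0, 0, 0, 0, 0, 0, 0, 0, 0, 0, 0, 0, 0]
}}

```text
t: 18.3
eef_pos: [638.6, 127.8, 152.9]
tool_rot: [-180.0, 0.1, 13.0]
contact_force: [0.0, 0.1, -1.2]
gripper_width: 17.4
grip_force: 14.9
```

```bash
python3 - <<'E'
from h import *
to(*P[1],97.6)
E
```

```text
t 18.3 at [638.6 127.8 152.9] rpy [-1.8e+02  1.0e-01  1.3e+01] d cm [ 0.06  0.03 -5.53] F [ 0.   0.1 -1.2] w 17.4 g 14.9
```

{"api": "play_rows", "payload": {
  "steps": [0.03, 0.02, -1.2, 0, 0, 0, 0, 0.02, 0, -1.2, 0, 0, 0, 0, 0, 0, -0.8, 0, 0, 0, 0, 0, 0, -0.6, 0, 0, 0, 0, 0, 0, -0.6, 0, 0, 0, 0, 0, 0, -0.4, 0, 0, 0, 0, 0, 0, -0.4, 0, 0, 0, 0, 0, 0, 0, 0, 0, 0, 0, 0, 0, 0, 0, 0, 0, 0]
}}

```text
t: 19.05
eef_pos: [639.3, 127.9, 101.6]
tool_rot: [180.0, -0.0, 13.0]
contact_force: [0.4, -1.8, -1.6]
gripper_width: 17.4
grip_force: 14.9
```

{"api": "play_rows", "payload": {
  "steps": [0, 0, -0.25, 0, 0, 0, 0, 0, 0, 0, 0, 0, 0, 0, 0, 0, 0, 0, 0, 0, 0]
}}

```text
t: 19.3
eef_pos: [639.3, 128.0, 99.3]
tool_rot: [180.0, -0.0, 13.0]
contact_force: [0.9, -1.3, -0.6]
gripper_width: 17.2
grip_force: 14.9
```

{"api": "play_rows", "payload": {
  "steps": [0, 0, 0, 0, 0, 0, 0.45, 0, 0, 0, 0, 0, 0, 0.45, 0, 0, 0, 0, 0, 0, 0.45, 0, 0, 0, 0, 0, 0, 0.45, 0, 0, 0.8, 0, 0, 0, 0.45, 0, 0, 1.2, 0, 0, 0, 0.45, 0, 0, 1.2, 0, 0, 0, 0.45, 0, 0, 1.2, 0, 0, 0, 0.45, -1.97, -3, 0, 0, 0, 0, 0.45, -1.97, -3, 0, 0, 0, 0, 0.45, -1.97, -3, 0, 0, 0, 0, 0.45, -1.97, -3, 0, 0, 0, 0, 0.45, -1.97, -3, 0, 0, 0, 0, 0.45, -1.97, -3, 0, 0, 0, 0, 0.45, -1.97, -3, 0, 0, 0, 0, 0.45, -1.97, -3, 0, 0, 0, 0, 0.45, -1.97, -3, 0, 0, 0, 0, 0.45, -1.97, -3, 0, 0, 0, 0, 0.45, 0, 0, 0, 0, 0, 0, 0.45, 0, 0, 0, 0, 0, 0, 0.45],
  "squeeze": 5
}}

```text
t: 20.97
eef_pos: [441.9, -173.4, 144.4]
tool_rot: [179.9, -0.1, 12.8]
contact_force: [0.4, 0.1, 0.2]
gripper_width: 43.0
grip_force: 0.0
```

```bash
python3 - <<'E'
from h import *
to(441.7,-173,43.5,-77)
c=shot('scene','scene4');t=shot('top','top4')
m=np.vstack([cv2.resize(t['color'][160:310,200:430],(598,390),interpolation=cv2.INTER_CUBIC)[:,:598],cv2.resize(c['color'][200:300,360:460],(200,200),interpolation=cv2.INTER_CUBIC).repeat(1,1) if 0 else cv2.resize(c['color'][190:270,330:560],(598,208),interpolation=cv2.INTER_CUBIC)])
cv2.imwrite('pics/crop4.png',m)
E
```

```text
t 21.0 at [ 441.9 -173.4  144.4] rpy [ 1.799e+02 -1.000e-01  1.280e+01] d cm [ -0.02   0.04 -10.09] F [0.4 0.1 0.2] w 43.0 g 0.0 turn rad 0.003
```

View pics/crop4.png

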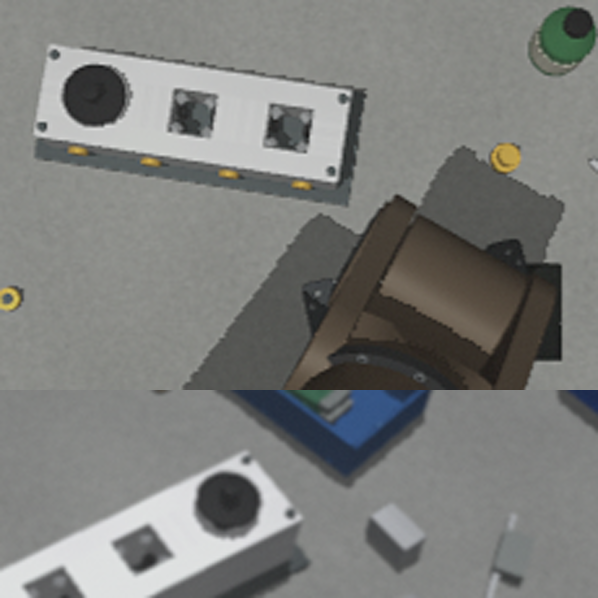

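Cover A sits in pocket 1. Next is cover B.

{"api": "play_rows", "payload": {
  "steps": [0, 0, -1.7, 0, 0, 0, 0.45, 0, 0, -1.8, 0, 0, 0, 0.45, 0, 0, -1.8, 0, 0, 0, 0.45, 0, 0, -1.8, 0, 0, 0, 0.45, 0, 0, -1.8, 0, 0, 0, 0.45, 0, 0, -1.2, 0, 0, 0, 0.45, 0, 0, 0, 0, 0, 0, 0, 0, 0, 0, 0, 0, 0, 0, 0, 0, 0, 0, 0, 0, 0, 0, 0, 0, 0, 0, 0, 0, 0, 0, 0, 0, 0, 0, 0, 0, 0, 0, 0, 0, 0, 0, 0, 0, 0, 0, 0, 0, 0]
}}

```text
t: 22.15
eef_pos: [442.4, -172.0, 42.8]
tool_rot: [180.0, -0.0, 13.0]
contact_force: [0.3, 2.9, 5.7]
gripper_width: 17.9
grip_force: 5.0
```

{"api": "play_rows", "payload": {
  "steps": [0, 0, 0, 0, 0, 0, 0.45, 0, 0, 0, 0, 0, 0, 0.45, 0, 0, 0, 0, 0, 0, 0.45, 0, 0, 0, 0, 0, 0, 0.45, 0, 0, 0, 0, 0, 0.1208, 0.45, 0, 0, 0, 0, 0, 0.1208, 0.45, 0, 0, 0, 0, 0, 0.1208, 0.45, 0, 0, 0, 0, 0, 0.1208, 0.45, 0, 0, 0, 0, 0, 0.1208, 0.45, 0, 0, 0, 0, 0, 0.1208, 0.45, 0, 0, 0, 0, 0, 0.1208, 0.45, 0, 0, 0, 0, 0, 0.1208, 0.45, 0, 0, 0, 0, 0, 0.1208, 0.45, 0, 0, 0, 0, 0, 0.1208, 0.45, 0, 0, 0, 0, 0, 0.1208, 0.45, 0, 0, 0, 0, 0, 0.1208, 0.45, 0, 0, 0, 0, 0, 0.1208, 0.45, 0, 0, 0, 0, 0, 0, 0.45]
}}

```text
t: 23.65
eef_pos: [442.1, -172.0, 42.1]
tool_rot: [-180.0, -0.0, 103.3]
contact_force: [1.1, -0.5, -0.1]
gripper_width: 43.0
grip_force: 0.0
```

{"api": "play_rows", "payload": {
  "steps": [0, 0, 0, 0, 0, 0, 0, 0, 0, 0, 0, 0, 0, 0, 0, 0, 0, 0, 0, 0, 0, 0, 0, 0, 0, 0, 0, 0, 0, 0, 0, 0, 0, 0, 0, 0, 0, 0, 0, 0, 0, 0, 0, 0, 0, 0, 0, 0, 0],
  "squeeze": 15
}}

```text
t: 24.23
eef_pos: [442.2, -172.0, 42.1]
tool_rot: [180.0, -0.0, 103.0]
contact_force: [0.1, -1.0, -0.5]
gripper_width: 17.4
grip_force: 14.9
```

```bash
python3 - <<'E'
from h import *
to(*P[3],155)
E
```

```text
t 24.2 at [ 442.2 -172.    42.1] rpy [180.  -0. 103.] d cm [17.06 11.19 11.29] F [ 0.1 -1.  -0.5] w 17.4 g 14.9
```

{"api": "play_rows", "payload": {
  "steps": [0, 0, 1, 0, 0, 0, 0, 0, 0, 2, 0, 0, 0, 0, 0, 0, 2, 0, 0, 0, 0, 0, 0, 2, 0, 0, 0, 0, 0, 0, 2, 0, 0, 0, 0, 0, 0, 2, 0, 0, 0, 0, 1.7, 1.12, 0, 0, 0, 0, 0, 1.7, 1.12, 0, 0, 0, 0, 0, 1.7, 1.12, 0, 0, 0, 0, 0, 1.7, 1.12, 0, 0, 0, 0, 0, 1.7, 1.12, 0, 0, 0, 0, 0, 1.7, 1.12, 0, 0, 0, 0, 0, 1.7, 1.12, 0, 0, 0, 0, 0, 1.7, 1.12, 0, 0, 0, 0, 0, 1.7, 1.12, 0, 0, 0, 0, 0, 1.7, 1.12, 0, 0, 0, 0, 0, 0, 0, 0, 0, 0, 0, 0, 0, 0, 0, 0, 0, 0, 0]
}}

```text
t: 25.73
eef_pos: [612.2, -59.4, 151.6]
tool_rot: [-180.0, -0.0, 103.1]
contact_force: [-0.5, 0.3, 0.2]
gripper_width: 17.3
grip_force: 14.9
```

```bash
python3 - <<'E'
from h import *
to(*P[3],97)
E
```

```text
t 25.7 at [612.2 -59.4 151.6] rpy [-180.    -0.   103.1] d cm [ 0.06 -0.06 -5.46] F [-0.5  0.3  0.2] w 17.3 g 14.9
```

{"api": "play_rows", "payload": {
  "steps": [0.05, -0.05, -1.2, 0, 0, 0, 0, 0, 0, -1.2, 0, 0, 0, 0, 0, 0, -0.8, 0, 0, 0, 0, 0, 0, -0.6, 0, 0, 0, 0, 0, 0, -0.6, 0, 0, 0, 0, 0, 0, -0.4, 0, 0, 0, 0, 0, 0, -0.4, 0, 0, 0, 0, 0, 0, -0.1, 0, 0, 0, 0, 0, 0, 0, 0, 0, 0, 0, 0, 0, 0, 0, 0, 0, 0]
}}

```text
t: 26.57
eef_pos: [612.9, -60.4, 99.3]
tool_rot: [180.0, 0.0, 103.0]
contact_force: [0.8, -0.3, -1.0]
gripper_width: 17.4
grip_force: 14.9
```

{"api": "play_rows", "payload": {
  "steps": [0, 0, -0.15, 0, 0, 0, 0, 0, 0, 0, 0, 0, 0, 0, 0, 0, 0, 0, 0, 0, 0.45, 0, 0, 0, 0, 0, 0, 0.45, 0, 0, 0, 0, 0, 0, 0.45, 0, 0, 0, 0, 0, 0, 0.45, 0, 0, 0.8, 0, 0, 0, 0.5, 0, 0, 1.5, 0, 0, 0, 0.5, 0, 0, 2, 0, 0, 0, 0.5, 0, 0, 2, 0, 0, 0, 0.5, 0, 0, 2, 0, 0, 0, 0.5, 0, 0, 2, 0, 0, 0, 0.5, -2, 2, 1, 0, 0, 0, 0.6, -2, 2, 1, 0, 0, 0, 0.6, -2, 2, 0, 0, 0, 0, 0.6, -2, 2, 0, 0, 0, 0, 0.6, -2, 2, 0, 0, 0, 0, 0.6, -2, 2, 0, 0, 0, 0, 0.6, 0, 0, 0, 0, 0, 0, 0.6, 0, 0, 0, 0, 0, 0, 0.6]
}}

```text
t: 28.23
eef_pos: [492.2, 60.3, 221.7]
tool_rot: [179.9, 0.0, 103.1]
contact_force: [-0.2, -1.0, -0.1]
gripper_width: 57.0
grip_force: 0.0
```

```bash
python3 - <<'E'
from h import *
to(437,-293,130)
c=shot('scene','scene5');t=shot('top','top5')
m=np.vstack([cv2.resize(t['color'][160:310,280:430],(400,400),interpolation=cv2.INTER_CUBIC),np.hstack([cv2.resize(c['color'][240:310,190:280],(200,156),interpolation=cv2.INTER_CUBIC),cv2.resize(c['color'][220:290,310:400],(200,156),interpolation=cv2.INTER_CUBIC)])])
cv2.imwrite('pics/crop5.png',m)
for n,im in(('top',t),('scene',c)):
    g=cv2.cvtColor(im['color'],cv2.COLOR_BGR2GRAY)
    for k in blobs(g<62,300,5000):
        w=world(im,k,2);r=cv2.minAreaRect(w)
        if abs(r[0][0]-437)<40 and abs(r[0][1]+293)<40: print(n,'mat',np.round(r[0],1),np.round(r[1],1),round(r[2],1))
    u,v=proj(im,[437,-293,32]).astype(int); m=np.zeros_like(g); m[v-35:v+35,u-35:u+35]=1
    for k in blobs((g>100)&(g<256)&(m>0)&(np.ptp(im['color'],axis=2)<25),20,1500):
        x,y,w_,h_=cv2.boundingRect(k);w=world(im,k,32);e=cv2.minEnclosingCircle(w);print(n,'bright',x,y,w_,h_,np.round(e[0],1),round(e[1],1))
E
```

```text
t 28.2 at [492.2  60.3 221.7] rpy [179.9   0.  103.1] d cm [ -5.52 -35.33  -9.17] F [-0.2 -1.  -0.1] w 57.0 g 0.0 
top mat [ 439.2 -292.7] [97.1 96.8] 0.3
scene mat [ 435.  -294.3] [99.4 96. ] 0.4
```

View pics/crop5.png

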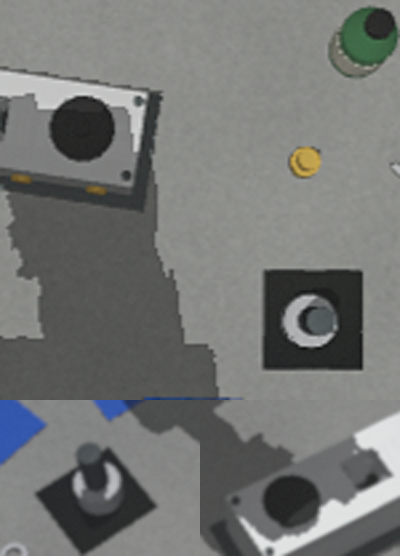

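```bash
python3 - <<'E'
from h import *
t=load('top5');c=load('scene5')
print(ray(t,396.3,280.4,32),ray(t,400,280,92),ray(c,233.6,279.6,32),ray(c,230.5,265.2,92))
for n,im,p in(('top',t,(400,280)),('scene',c,(230.5,265.2))):
    g=cv2.cvtColor(im['color'],cv2.COLOR_BGR2GRAY);u,v=map(int,p);m=np.zeros_like(g);m[v-32:v+32,u-32:u+32]=1
    for lo,hi,z in((55,100,92),(110,256,32),):
        for k in blobs((g>=lo)&(g<hi)&(m>0),25,900):
            x,y,w,h=cv2.boundingRect(k);e=cv2.minEnclosingCircle(world(im,k,z));print(n,lo,(x,y,w,h),np.round(e[0],1),round(e[1],1))
E
```

```text
[ 435.26416297 -285.55758148   32.        ] [ 436.24633435 -284.52324189   92.        ] [ 443.49866363 -290.54574754   32.        ] [ 440.78905301 -286.86971808   92.        ]
top 55 (393, 270, 14, 16) [ 442.4 -282. ] 23.6
scene 55 (206, 259, 55, 38) [ 483.4 -305.5] 63.9
scene 55 (198, 241, 12, 21) [ 358.6 -327.1] 28.8
scene 55 (227, 233, 35, 22) [ 407.8 -228.5] 53.4
scene 110 (223, 272, 6, 12) [ 426.2 -303. ] 15.8
scene 110 (237, 268, 7, 17) [ 442.  -275.5] 23.0
```

Cover B sits flat in pocket 3 (crop 80,128), and the tool stands at about (437,-286). Next I'll pick up the tool.

{"api": "play_rows", "payload": {
  "steps": [-0.42, -2.67, 0, 0, 0, -0.1208, 0.6, -0.42, -2.67, 0, 0, 0, -0.1208, 0.6, -0.42, -2.67, 0, 0, 0, -0.1208, 0.6, -0.42, -2.67, 0, 0, 0, -0.1208, 0.6, -0.42, -2.67, 0, 0, 0, -0.1208, 0.6, -0.42, -2.67, 0, 0, 0, -0.1208, 0.6, -0.42, -2.67, 0, 0, 0, -0.1208, 0.6, -0.42, -2.67, 0, 0, 0, -0.1208, 0.6, -0.42, -2.67, 0, 0, 0, -0.1208, 0.6, -0.42, -2.67, 0, 0, 0, -0.1208, 0.6, -0.42, -2.67, 0, 0, 0, -0.1208, 0.6, -0.42, -2.67, 0, 0, 0, -0.1208, 0.6, -0.42, -2.67, 0, 0, 0, -0.1208, 0.6, 0, 0, -2, 0, 0, 0, 0.6, 0, 0, -2, 0, 0, 0, 0.6, 0, 0, -2, 0, 0, 0, 0.6, 0, 0, -2, 0, 0, 0, 0.6, 0, 0, 0, 0, 0, 0, 0.6, 0, 0, 0, 0, 0, 0, 0.6],
  "squeeze": 8
}}

```text
t: 29.92
eef_pos: [438.0, -288.3, 140.2]
tool_rot: [-179.9, 0.1, 13.0]
contact_force: [0.1, 0.2, 0.2]
gripper_width: 56.8
grip_force: 0.0
```

```bash
python3 - <<'E'
from h import *
to(437,-286.5,35,-77)
c=shot('scene','scene6')
cv2.imwrite('pics/crop6.png',cv2.resize(c['color'][190:320,160:320],(640,520),interpolation=cv2.INTER_CUBIC))
E
```

```text
t 29.9 at [ 438.  -288.3  140.2] rpy [-1.799e+02  1.000e-01  1.300e+01] d cm [ -0.1    0.18 -10.52] F [0.1 0.2 0.2] w 56.8 g 0.0 turn rad 0.000
```

View pics/crop6.png

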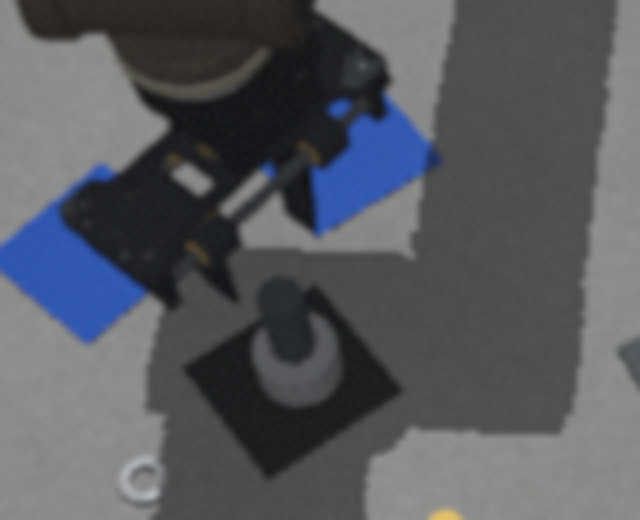

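The tool hasn't moved and the fingers straddle it from above. I'll descend, then grip it along two axes.

{"api": "play_rows", "payload": {
  "steps": [-0.05, 0.15, -1.5, 0, 0, 0, 0.6, 0, 0, -1.7, 0, 0, 0, 0.6, 0, 0, -1.7, 0, 0, 0, 0.6, 0, 0, -1.7, 0, 0, 0, 0.6, 0, 0, -1.7, 0, 0, 0, 0.6, 0, 0, -1.2, 0, 0, 0, 0.6, 0, 0, -0.7, 0, 0, 0, 0.6, 0, 0, 0, 0, 0, 0, 0, 0, 0, 0, 0, 0, 0, 0, 0, 0, 0, 0, 0, 0, 0, 0, 0, 0, 0, 0, 0, 0, 0, 0, 0, 0, 0, 0, 0, 0, 0, 0, 0, 0, 0, 0]
}}

```text
t: 31.05
eef_pos: [437.7, -286.0, 39.3]
tool_rot: [180.0, -0.0, 13.0]
contact_force: [0.1, 0.7, 7.2]
gripper_width: 27.8
grip_force: 8.0
```

{"api": "play_rows", "payload": {
  "steps": [0, 0, 0, 0, 0, 0, 0.55, 0, 0, 0, 0, 0, 0, 0.55, 0, 0, 0, 0, 0, 0, 0.55, 0, 0, 0, 0, 0, 0, 0.55, 0, 0, 0, 0, 0, 0.1208, 0.55, 0, 0, 0, 0, 0, 0.1208, 0.55, 0, 0, 0, 0, 0, 0.1208, 0.55, 0, 0, 0, 0, 0, 0.1208, 0.55, 0, 0, 0, 0, 0, 0.1208, 0.55, 0, 0, 0, 0, 0, 0.1208, 0.55, 0, 0, 0, 0, 0, 0.1208, 0.55, 0, 0, 0, 0, 0, 0.1208, 0.55, 0, 0, 0, 0, 0, 0.1208, 0.55, 0, 0, 0, 0, 0, 0.1208, 0.55, 0, 0, 0, 0, 0, 0.1208, 0.55, 0, 0, 0, 0, 0, 0.1208, 0.55, 0, 0, 0, 0, 0, 0.1208, 0.55, 0, 0, 0, 0, 0, 0, 0.55]
}}

```text
t: 32.55
eef_pos: [437.6, -286.1, 38.6]
tool_rot: [180.0, -0.0, 103.3]
contact_force: [-0.2, 0.4, -1.0]
gripper_width: 52.1
grip_force: 0.0
```

{"api": "play_rows", "payload": {
  "steps": [0, 0, 0, 0, 0, 0, 0, 0, 0, 0, 0, 0, 0, 0, 0, 0, 0, 0, 0, 0, 0, 0, 0, 0, 0, 0, 0, 0, 0, 0, 0, 0, 0, 0, 0, 0, 0, 0, 0, 0, 0, 0, 0, 0, 0, 0, 0, 0, 0],
  "squeeze": 45
}}

```text
t: 33.13
eef_pos: [437.4, -286.0, 38.6]
tool_rot: [-180.0, -0.0, 103.0]
contact_force: [-0.8, -0.4, 0.1]
gripper_width: 27.7
grip_force: 45.0
```

```bash
python3 - <<'E'
from h import *
to(*P[3],200)
E
```

```text
t 33.1 at [ 437.4 -286.    38.6] rpy [-180.   -0.  103.] d cm [17.53 22.59 16.14] F [-0.8 -0.4  0.1] w 27.7 g 45.0
```

{"api": "play_rows", "payload": {
  "steps": [0, 0, 0.8, 0, 0, 0, 0, 0, 0, 1.5, 0, 0, 0, 0, 0, 0, 2, 0, 0, 0, 0, 0, 0, 2, 0, 0, 0, 0, 0, 0, 2, 0, 0, 0, 0, 0, 0, 2, 0, 0, 0, 0, 0, 0, 2, 0, 0, 0, 0, 0, 0, 2, 0, 0, 0, 0, 1.75, 2.25, 0.2, 0, 0, 0, 0, 1.75, 2.25, 0, 0, 0, 0, 0, 1.75, 2.25, 0, 0, 0, 0, 0, 1.75, 2.25, 0, 0, 0, 0, 0, 1.75, 2.25, 0, 0, 0, 0, 0, 1.75, 2.25, 0, 0, 0, 0, 0, 1.75, 2.25, 0, 0, 0, 0, 0, 1.75, 2.25, 0, 0, 0, 0, 0, 1.75, 2.25, 0, 0, 0, 0, 0, 1.75, 2.25, 0, 0, 0, 0, 0, 0, 0, 0, 0, 0, 0, 0, 0, 0, 0, 0, 0, 0, 0]
}}

```text
t: 34.8
eef_pos: [612.7, -59.7, 183.5]
tool_rot: [-180.0, -0.0, 103.1]
contact_force: [-0.5, -0.7, -3.8]
gripper_width: 27.5
grip_force: 45.0
```

```bash
python3 - <<'E'
from h import *
to(*P[3],129.6)
c=shot('scene','scene7');t=shot('top','top7')
cv2.imwrite('pics/crop7.png',np.hstack([cv2.resize(c['color'][170:310,300:460],(480,420),interpolation=cv2.INTER_CUBIC),cv2.resize(t['color'][170:310,200:306],(318,420),interpolation=cv2.INTER_CUBIC)]))
E
```

```text
t 34.8 at [612.7 -59.7 183.5] rpy [-180.    -0.   103.1] d cm [ 0.01 -0.04 -5.39] F [-0.5 -0.7 -3.8] w 27.5 g 45.0
```

View pics/crop7.png

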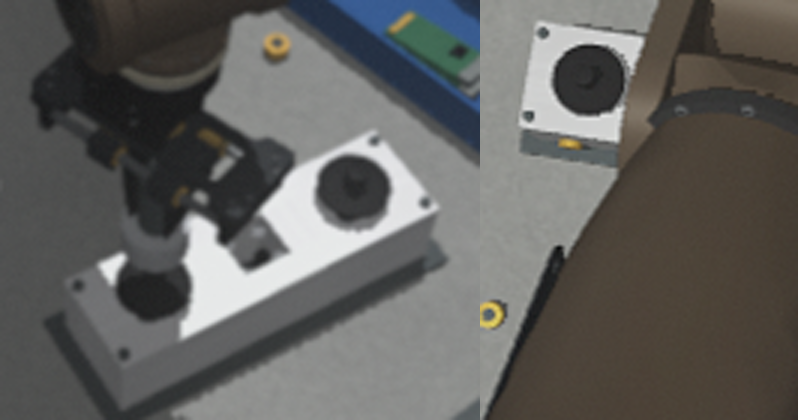

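The tool hangs straight above cover B and both covers sit level. I'll lower it over the boss.

{"api": "play_rows", "payload": {
  "steps": [0, -0.05, -1, 0, 0, 0, 0, 0, 0, -1, 0, 0, 0, 0, 0, 0, -0.8, 0, 0, 0, 0, 0, 0, -0.6, 0, 0, 0, 0, 0, 0, -0.6, 0, 0, 0, 0, 0, 0, -0.5, 0, 0, 0, 0, 0, 0, -0.4, 0, 0, 0, 0, 0, 0, 0, 0, 0, 0, 0, 0, 0, 0, 0, 0, 0, 0, 0]
}}

```text
schema error: expected a multiple of 7 numbers
```

{"api": "play_rows", "payload": {
  "steps": [0, -0.05, -1, 0, 0, 0, 0, 0, 0, -1, 0, 0, 0, 0, 0, 0, -0.8, 0, 0, 0, 0, 0, 0, -0.6, 0, 0, 0, 0, 0, 0, -0.6, 0, 0, 0, 0, 0, 0, -0.5, 0, 0, 0, 0, 0, 0, -0.4, 0, 0, 0, 0, 0, 0, 0, 0, 0, 0, 0, 0, 0, 0, 0, 0, 0, 0]
}}

```text
t: 35.65
eef_pos: [612.6, -61.5, 134.6]
tool_rot: [-180.0, -0.0, 103.0]
contact_force: [0.3, -0.0, -4.6]
gripper_width: 27.5
grip_force: 45.0
```

Force is only the tool's weight, so the boss is in the hole. Press down gently.

{"api": "play_rows", "payload": {
  "steps": [0, 0.05, -0.2, 0, 0, 0, 0, 0, 0, -0.2, 0, 0, 0, 0, 0, 0, -0.2, 0, 0, 0, 0, 0, 0, -0.2, 0, 0, 0, 0, 0, 0, -0.2, 0, 0, 0, 0, 0, 0, -0.1, 0, 0, 0, 0, 0, 0, 0, 0, 0, 0, 0]
}}

```text
t: 36.23
eef_pos: [613.6, -61.3, 125.1]
tool_rot: [179.8, 0.1, 103.0]
contact_force: [0.5, 0.4, 6.4]
gripper_width: 27.7
grip_force: 45.0
```

{"api": "play_rows", "payload": {
  "steps": [0, 0, -0.2, 0, 0, 0, 0, 0, 0, -0.2, 0, 0, 0, 0, 0, 0, -0.2, 0, 0, 0, 0, 0, 0, -0.1, 0, 0, 0, 0, 0, 0, 0, 0, 0, 0, 0]
}}

```text
t: 36.65
eef_pos: [612.3, -61.0, 116.6]
tool_rot: [-180.0, -0.0, 103.0]
contact_force: [-2.5, 0.1, 2.5]
gripper_width: 27.5
grip_force: 45.0
```

{"api": "play_rows", "payload": {
  "steps": [0, 0, -0.1, 0, 0, 0, 0, 0, 0, -0.1, 0, 0, 0, 0, 0, 0, -0.1, 0, 0, 0, 0, 0, 0, 0, 0, 0, 0, 0]
}}

```text
t: 36.98
eef_pos: [612.4, -61.1, 116.5]
tool_rot: [179.9, 0.0, 103.0]
contact_force: [-12.5, 2.2, 28.8]
gripper_width: 27.4
grip_force: 45.0
```

It's at the hard stop at the expected home height (28.8 N), so cover B is home. Now cover A.

{"api": "play_rows", "payload": {
  "steps": [0, 0, 0.5, 0, 0, 0, 0, 0, 0, 0.8, 0, 0, 0, 0, 0, 0, 1.5, 0, 0, 0, 0, 0, 0, 1.5, 0, 0, 0, 0, 0, 0, 1.5, 0, 0, 0, 0, 0, 0, 1.3, 0, 0, 0, 0, 0.33, 2.36, 0, 0, 0, 0, 0, 0.33, 2.36, 0, 0, 0, 0, 0, 0.33, 2.36, 0, 0, 0, 0, 0, 0.33, 2.36, 0, 0, 0, 0, 0, 0.33, 2.36, 0, 0, 0, 0, 0, 0.33, 2.36, 0, 0, 0, 0, 0, 0.33, 2.36, 0, 0, 0, 0, 0, 0.33, 2.36, 0, 0, 0, 0, 0, 0, 0, 0, 0, 0, 0, 0, 0, 0, 0, 0, 0, 0, 0, 0, 0, 0, 0, 0, 0, 0]
}}

```text
t: 38.4
eef_pos: [638.8, 127.4, 184.3]
tool_rot: [-180.0, 0.0, 103.0]
contact_force: [-0.0, 0.2, -4.5]
gripper_width: 27.4
grip_force: 45.0
```

```bash
python3 - <<'E'
from h import *
to(*P[1],134.6)
c=shot('scene','scene8');t=shot('top','top8')
cv2.imwrite('pics/crop8.png',np.hstack([cv2.resize(c['color'][170:310,300:460],(480,420),interpolation=cv2.INTER_CUBIC),cv2.resize(t['color'][170:310,290:396],(318,420),interpolation=cv2.INTER_CUBIC)]))
E
```

```text
t 38.4 at [638.8 127.4 184.3] rpy [-180.    0.  103.] d cm [ 0.04  0.07 -4.97] F [-0.   0.2 -4.5] w 27.4 g 45.0
```

View pics/crop8.png

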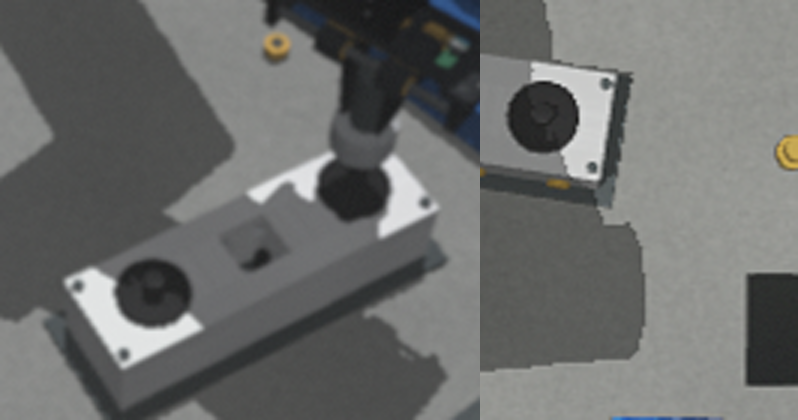

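Cover B lies flush on the block. The tool is above cover A. I'll lower it.

{"api": "play_rows", "payload": {
  "steps": [0, 0.05, -1, 0, 0, 0, 0, 0, 0, -1, 0, 0, 0, 0, 0, 0, -0.8, 0, 0, 0, 0, 0, 0, -0.6, 0, 0, 0, 0, 0, 0, -0.6, 0, 0, 0, 0, 0, 0, -0.5, 0, 0, 0, 0, 0, 0, -0.4, 0, 0, 0, 0, 0, 0, 0, 0, 0, 0, 0, 0, 0, 0, 0, 0, 0, 0]
}}

```text
t: 39.25
eef_pos: [639.0, 128.3, 135.6]
tool_rot: [-180.0, -0.0, 103.0]
contact_force: [0.3, -0.4, -4.5]
gripper_width: 27.6
grip_force: 45.0
```

{"api": "play_rows", "payload": {
  "steps": [0, 0, -0.2, 0, 0, 0, 0, 0, 0, -0.2, 0, 0, 0, 0, 0, 0, -0.2, 0, 0, 0, 0, 0, 0, -0.2, 0, 0, 0, 0, 0, 0, -0.2, 0, 0, 0, 0, 0, 0, -0.1, 0, 0, 0, 0, 0, 0, -0.2, 0, 0, 0, 0, 0, 0, 0, 0, 0, 0, 0]
}}

```text
t: 39.92
eef_pos: [639.4, 128.3, 123.2]
tool_rot: [179.9, 0.0, 103.0]
contact_force: [-0.1, -0.0, -4.2]
gripper_width: 27.6
grip_force: 45.0
```

{"api": "play_rows", "payload": {
  "steps": [0, 0, -0.2, 0, 0, 0, 0, 0, 0, -0.2, 0, 0, 0, 0, 0, 0, -0.2, 0, 0, 0, 0, 0, 0, 0, 0, 0, 0, 0, 0, 0, 0, 0, 0, 0, 0]
}}

```text
t: 40.33
eef_pos: [638.9, 128.2, 116.6]
tool_rot: [-180.0, 0.0, 103.0]
contact_force: [-1.7, -0.2, 0.2]
gripper_width: 27.6
grip_force: 45.0
```

{"api": "play_rows", "payload": {
  "steps": [0, 0, -0.1, 0, 0, 0, 0, 0, 0, -0.1, 0, 0, 0, 0, 0, 0, -0.1, 0, 0, 0, 0, 0, 0, 0, 0, 0, 0, 0]
}}

```text
t: 40.67
eef_pos: [638.9, 128.2, 116.5]
tool_rot: [179.9, 0.0, 103.0]
contact_force: [-10.1, -1.4, 26.3]
gripper_width: 27.5
grip_force: 45.0
```

{"api": "play_rows", "payload": {
  "steps": [0, 0, 0.5, 0, 0, 0, 0, 0, 0, 0.8, 0, 0, 0, 0, 0, 0, 1.6, 0, 0, 0, 0, 0, 0, 1.8, 0, 0, 0, 0, 0, 0, 1.8, 0, 0, 0, 0, 0, 0, 1.3, 0, 0, 0, 0, -1.55, -3.25, 0, 0, 0, 0, 0, -1.55, -3.25, 0, 0, 0, 0, 0, -1.55, -3.25, 0, 0, 0, 0, 0, -1.55, -3.25, 0, 0, 0, 0, 0, -1.55, -3.25, 0, 0, 0, 0, 0, -1.55, -3.25, 0, 0, 0, 0, 0, -1.55, -3.25, 0, 0, 0, 0, 0, -1.55, -3.25, 0, 0, 0, 0, 0, -1.55, -3.25, 0, 0, 0, 0, 0, -1.55, -3.25, 0, 0, 0, 0, 0, -1.55, -3.25, 0, 0, 0, 0, 0, -1.55, -3.25, 0, 0, 0, 0, 0, -1.55, -3.25, 0, 0, 0, 0, 0, 0, 0, 0, 0, 0, 0]
}}

```text
schema error: expected a multiple of 7 numbers
```

```bash
python3 - <<'E'
from h import *
# mat centre from clean top8 + scene7/8 views (tool absent)
for n in('top8','scene8','scene7','top7'):
    c=load(n);g=cv2.cvtColor(c['color'],cv2.COLOR_BGR2GRAY)
    for k in blobs(g<60,300,5000):
        w=world(c,k,2);r=cv2.minAreaRect(w)
        if abs(r[0][0]-437)<40 and abs(r[0][1]+293)<40: print(n,np.round(r[0],1),np.round(r[1],1),round(r[2],1))
to(437,-293.7,39.5)
E
```

```text
top8 [ 439.2 -292.7] [97.1 96.8] 0.3
scene8 [ 436.5 -294.3] [95.5 95.8] 0.4
scene7 [ 436.5 -293.3] [95.4 97.7] 0.4
top7 [ 439.2 -292.7] [97.1 96.8] 0.3
t 40.7 at [638.9 128.2 116.5] rpy [179.9   0.  103. ] d cm [-20.19 -42.19  -7.7 ] F [-10.1  -1.4  26.3] w 27.5 g 45.0
```

{"api": "play_rows", "payload": {
  "steps": [0, 0, 0.5, 0, 0, 0, 0, 0, 0, 0.8, 0, 0, 0, 0, 0, 0, 1.6, 0, 0, 0, 0, 0, 0, 1.8, 0, 0, 0, 0, 0, 0, 1.8, 0, 0, 0, 0, 0, 0, 1.3, 0, 0, 0, 0]
}}

```text
t: 41.17
eef_pos: [639.3, 128.3, 192.9]
tool_rot: [179.9, 0.0, 103.0]
contact_force: [-0.5, -0.7, -3.9]
gripper_width: 27.5
grip_force: 45.0
```

{"api": "play_rows", "payload": {
  "steps": [-1.55, -3.24, 0, 0, 0, 0, 0, -1.55, -3.24, 0, 0, 0, 0, 0, -1.55, -3.24, 0, 0, 0, 0, 0, -1.55, -3.24, 0, 0, 0, 0, 0, -1.55, -3.24, 0, 0, 0, 0, 0, -1.55, -3.24, 0, 0, 0, 0, 0, -1.55, -3.24, 0, 0, 0, 0, 0, -1.55, -3.24, 0, 0, 0, 0, 0, -1.55, -3.24, 0, 0, 0, 0, 0, -1.55, -3.24, 0, 0, 0, 0, 0, -1.55, -3.24, 0, 0, 0, 0, 0, -1.55, -3.24, 0, 0, 0, 0, 0, -1.55, -3.24, 0, 0, 0, 0, 0, 0, 0, 0, 0, 0, 0, 0, 0, 0, 0, 0, 0, 0, 0, 0, 0, 0, 0, 0, 0, 0]
}}

```text
t: 42.5
eef_pos: [437.4, -292.9, 191.5]
tool_rot: [-180.0, -0.0, 103.0]
contact_force: [1.1, -0.1, -4.3]
gripper_width: 27.7
grip_force: 45.0
```

```bash
python3 - <<'E'
from h import *
to(438,-293.3,40)
E
```

```text
t 42.5 at [ 437.4 -292.9  191.5] rpy [-180.   -0.  103.] d cm [  0.06  -0.04 -15.15] F [ 1.1 -0.1 -4.3] w 27.7 g 45.0
```

{"api": "play_rows", "payload": {
  "steps": [0.05, 0, -2, 0, 0, 0, 0, 0, 0, -2, 0, 0, 0, 0, 0, 0, -2, 0, 0, 0, 0, 0, 0, -2, 0, 0, 0, 0, 0, 0, -2, 0, 0, 0, 0, 0, 0, -1.5, 0, 0, 0, 0, 0, 0, -1.2, 0, 0, 0, 0, 0, 0, -0.8, 0, 0, 0, 0, 0, 0, -0.6, 0, 0, 0, 0, 0, 0, -0.4, 0, 0, 0, 0, 0, 0, -0.3, 0, 0, 0, 0, 0, 0, 0, 0, 0, 0, 0, 0, 0, 0, 0, 0, 0, 0]
}}

```text
t: 43.58
eef_pos: [438.2, -293.0, 44.0]
tool_rot: [180.0, 0.0, 103.0]
contact_force: [-0.3, -0.4, -4.4]
gripper_width: 27.6
grip_force: 45.0
```

{"api": "play_rows", "payload": {
  "steps": [0, 0, -0.2, 0, 0, 0, 0, 0, 0, -0.2, 0, 0, 0, 0, 0, 0, -0.1, 0, 0, 0, 0, 0, 0, 0, 0, 0, 0, 0, 0, 0, 0, 0, 0, 0, 0]
}}

```text
t: 44.0
eef_pos: [438.0, -293.0, 38.7]
tool_rot: [180.0, -0.0, 103.0]
contact_force: [0.1, 0.3, -3.7]
gripper_width: 27.9
grip_force: 45.0
```

Just touching the mat. I'll settle it, release, and retreat up and to the side.

{"api": "play_rows", "payload": {
  "steps": [0, 0, -0.05, 0, 0, 0, 0, 0, 0, 0, 0, 0, 0, 0, 0, 0, 0, 0, 0, 0, 0.6, 0, 0, 0, 0, 0, 0, 0.6, 0, 0, 0, 0, 0, 0, 0.6, 0, 0, 0, 0, 0, 0, 0.6, 0, 0, 0, 0, 0, 0, 0.6, 0, 0, 1, 0, 0, 0, 0.6, 0, 0, 1.5, 0, 0, 0, 0.6, 0, 0, 2, 0, 0, 0, 0.6, 0, 0, 2.5, 0, 0, 0, 0.6, 0, 0, 3, 0, 0, 0, 0.6, 0, 0, 3, 0, 0, 0, 0.6, 0, 0, 3, 0, 0, 0, 0.6, 0, 0, 2, 0, 0, 0, 0.6]
}}

```text
t: 45.25
eef_pos: [438.2, -293.1, 221.8]
tool_rot: [179.9, 0.1, 103.0]
contact_force: [0.5, 0.5, -0.2]
gripper_width: 56.7
grip_force: 0.0
```

{"api": "play_rows", "payload": {
  "steps": [0, 3, 0, 0, 0, 0, 0.6, 0, 3, 0, 0, 0, 0, 0.6, 0, 3, 0, 0, 0, 0, 0.6, 0, 3, 0, 0, 0, 0, 0.6, 0, 3, 0, 0, 0, 0, 0.6, 0, 3, 0, 0, 0, 0, 0.6, 0, 3, 0, 0, 0, 0, 0.6, 0, 3, 0, 0, 0, 0, 0.6, 0, 3, 0, 0, 0, 0, 0.6, 0, 3, 0, 0, 0, 0, 0.6, 0, 3, 0, 0, 0, 0, 0.6, 0, 3, 0, 0, 0, 0, 0.6, 0, 0, 0, 0, 0, 0, 0.6, 0, 0, 0, 0, 0, 0, 0.6]
}}

```text
t: 46.42
eef_pos: [437.8, 68.1, 218.8]
tool_rot: [180.0, 0.0, 103.2]
contact_force: [-0.5, -0.3, -0.1]
gripper_width: 57.1
grip_force: 0.0
```

```bash
python3 - <<'E'
from h import *
to(0,0,0)
c=shot('scene','scene9');t=shot('top','top9')
cv2.imwrite('pics/crop9.png',np.vstack([np.hstack([cv2.resize(c['color'][150:320,180:540],(762,360))[:,:760]]),cv2.resize(t['color'][160:310,100:450],(760,326))[86:]]))
E
```

```text
t 46.4 at [437.8  68.1 218.8] rpy [180.    0.  103.2] d cm [-43.78  -6.81 -21.88] F [-0.5 -0.3 -0.1] w 57.1 g 0.0
```

View pics/crop9.png

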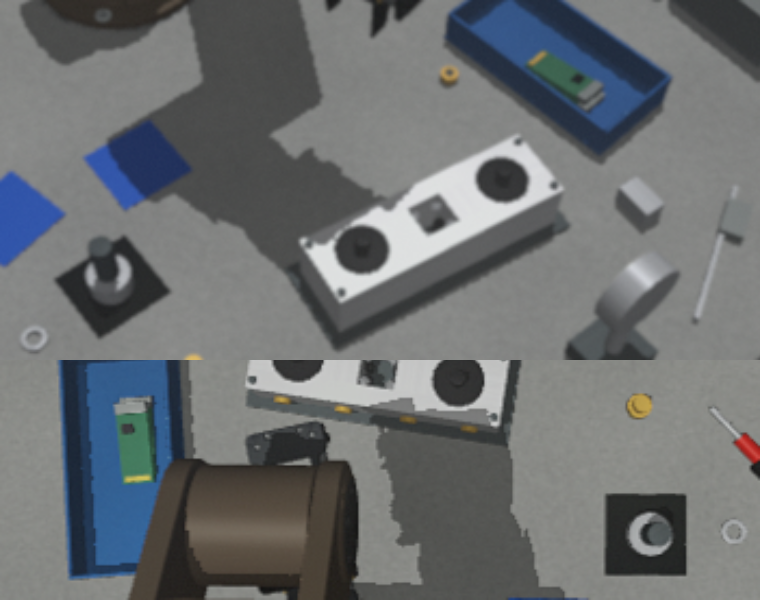

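Both covers are flush in pockets 1 and 3, both boards are in the box, and the tool stands mid-mat (bottom view 648,534 against the mat centre at 646,534). I'm handing in the job.

```bash
python3 -c "
from h import *
print(ticket.finish_job())"
```

```text
the job is handed in; nothing more can be done
None
```

I handed the job in at about 46 s: both boards are in the scrap box, both covers are pressed home with the tool in pockets 1 and 3, and the tool stands in the middle of its black mat.

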